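# Let the orange out of the fruit rack

## Robot

A 6-joint arm with a two-finger parallel gripper is mounted at the origin on a cart in front of the work surface, level with it; the furniture and walls round the work are solid. World frame = base frame: x ahead of the robot, y to its left, z up, the work surface at z = 0. Lengths are in mm, angles in rad, forces in N, time in s.
With the tool pointing down it reaches from about 275 to 1000 mm from the base axis. Payload 8.4 kg.
Tool frame: the origin (TCP) lies between the finger pads; the fingertips stand 8 mm ahead of it and the grasp point (between the pads) lies 11 mm behind it (tcp_to_tips is the distance from the TCP to the fingertips, in mm); z points along the fingers, y is the line along which they close (so a half turn about z gives the same grasp; the last joint's range is limited). The gripper opens to 85 mm and grips with 20 to 120 N. Pads are 22 mm wide; open, the fingers measure 114 mm over their backs; the gripper's body (76 mm by 85 mm) begins 54 mm behind the grasp point. The pads swing forward as they close: fully open they stand 13 mm farther back than shut.
Start: joints at [1.104, 0.353, 1.633, -0, 1.155, -0.002], TCP at [280.152, 558.698, 239.281] pointing down, gripper open.
Joint ranges: [-2.63, 2.63], [-0.92, 2.1], [0.06, 2.66], [-1.3, 4.44], [0, 2.69], [-3.02, 3.02]. Speed limits (rad/s): [2.22, 2.22, 2.79, 3.14, 3.14, 3.14].

## Interface

Orientations are given as [roll, pitch, yaw] about the fixed x, y, z axes, in that order (R = Rz(yaw) Ry(pitch) Rx(roll)).
In Python, from rig import * gives the robot as it stands.
- The arm moves only by the tool step_arm, never from a script. Its argument "motion" is a list of rows, each an object with "claw": the finger opening in mm, from 0 to 85.4; "delta_pos": the shift along the tool's x, y, z in mm, a list of three; "turn": the turn about the tool's z in rad. In form: [{"claw": claw, "delta_pos": [dx, dy, dz], "turn": turn}, ...]. A call has 1 to 8 rows; each row shifts and turns the commanded pose from where the row before left it, along the tool's axes as they then stand; what a row does not reach is not made up. A row lasts 1/12 s, in which the tool goes at most 41.7 mm and 7.16 degrees, less where a joint would pass 70% of its speed; a pose out of reach is approached as far as the arm can. A call is refused whole if a number of a shift passes 41.7 or a number of a turn 0.125, either way. A call with a gripper value outside its range is refused whole. The fingers move at their own pace and stop on an object; "force" is the grip in N (left out, the last holds). Time passes only in rows, so rows that do not move let the fingers close. It gives the time, the measured TCP pose, the force, the opening and the grip force at its end, in the units of the state.
- sense(): the state, without advancing time (a new reading comes with each control period).
- grab_frame(name): name is "scene" or "top"; returns a dict with "img" (384x512x3 uint8, red, green, blue), "vertical_fov" (degrees; the focal length in pixels is half the picture's height over the tangent of half this angle, whatever the lens; pixels are square), "cx", "cy" (the principal point, pixels), "D" ([k1, k2, p1, p2, k3] as OpenCV has them; the pictures are not rectified), "R" (3x3) and "t" (3): a world point X has camera coordinates R X + t. Camera axes: x right, y down, z forward; pixel columns grow to the right and rows downward; lengths in mm; the calibration is good to about 2 mm. A picture is of the moment at which its call begins. There is no depth.
- sign_off(): hands the job in; it is judged then, once.
The state is a dict: "clock": time; "qpos": joint angles; "qvel": joint speeds; "joint_efforts": joint torques, N m; "eef_pos": TCP position; "tcp_rot": TCP orientation; "contact_force": force on the tool from outside, world axes, zero at the start; "wrist_torque": the same for the moment, N m; "opening": opening from 0.0 (shut) to 1.0 (fully open); "grasp_force": force on a finger pad.
Only numpy, scipy, OpenCV 4.12 (cv2) and the standard library are available. Lean on these libraries where they do the work, as an engineer would, in place of code of your own. Each camera call takes 0.05 s, during which the arm holds its last target. There are 200 camera calls.

## Task

One lane of the fruit rack holds a round orange and the other an oval lemon, each behind its own gate. With your fingertips press down the paddle of the rocker lever whose gate holds back the orange, keep it down until the orange has rolled out into the catch tray at the front, then let the lever come back up so that the gate is closed again. Do not touch the fruit or work the lemon's lever (the lemon stays behind its gate), and leave the mug, the jam jar and the tamper standing where they are.

Things in the scene. Friction and masses are not known exactly. Their poses are not given: they have to be found in the camera images.
- rack: Fixed two-lane fruit rack, light wood and white board, from x = -198 to +133 and 182 mm wide (y) without levers. Origin on the worktop, midway in y; +x to the high rear end, +y to its left. Lane centres at y = +44 and -44 mm, walls 28 mm; the lane floors fall 10 degrees to the front, from 75 mm high at the rear to 36 mm at the lip (x = -95). Gate plates at x = +50, 22 mm above the lane floor.
- left_lever (a joint): Rocker lever outside the rack's left (+y) wall; its gate closes the left lane. 0 = gate closed, grows as the paddle is pressed, stop at 0.55 rad. The orange fits under the gate from about 0.42 rad. A spring brings it back: about 3 N at the paddle to start, 6 N fully down. Pivot at x = -65, y = +112, z = 95 mm in the rack's frame, axis along y.
- right_lever (a joint): The same for the right (-y) lane, mirrored: pivot at y = -112 mm.
- left_paddle (a point): Middle of the upper face of the left paddle, a ribbed metal plate 44 (x) by 44 (y) by 7 mm, 100 mm in front of the pivot, 143 mm left of the rack's middle. At rest about 113 mm above the worktop, front edge 14 degrees up. Fully pressed it has gone 54 mm down and less than 10 mm along x, front edge 17 degrees down. Nothing is under it.
- right_paddle (a point): The same on the right lever, 143 mm right of the rack's middle.
- tray_middle (a point): Middle of the floor of the one catch tray for both lanes, in front of the lip: 92 (x) by 170 mm (y) inside, floor about 14 mm and walls 56 mm above the worktop.
- orange: Loose round orange, 68 mm in diameter, 0.15 kg, waiting behind the gate of one lane (which one varies), centre at about x = +82 mm in the rack's frame. Its origin lies on its skin and turns with it as it rolls (use orange_c).
- orange_c (a point): Centre of the orange.
- lemon: Loose oval lemon, 78 mm long by 56 mm thick, lying across the other lane behind the other gate. Origin on its skin.
- lemon_c (a point): Centre of the lemon.
- mug: Loose bystander, mug 90 mm wide (130 with its handle) and 96 mm high, right of the rack in front of the tall espresso machine. Origin under its middle.
- jam_jar: Loose bystander, glass jar 65 mm wide, 86 mm high, left of the rack. Origin under its middle.
- tamper: Loose bystander, coffee tamper with upright wooden handle, 58 mm wide, 90 mm high, right of the rack, in front of the tall espresso machine. Origin under its middle.

How it is judged:
By the outcome, as a careful person would: the job done as asked, in the order asked, and still so for the second after the job is handed in, with the robot touching nothing.
It also fails if it takes over 32 s, if anything falls off the work surface, if the arm or the gripper's body presses on something with over 40 N, if the wrist force passes 120 N, or if a joint passes its speed limit or range.

## Working session

There is one attempt and no reset: what is moved stays moved. The work goes in short steps, Python scripts to look and compute and a tool call to move; the robot and the scene stay as the last step left them, time stands still between calls to the robot, and variables do not carry over. Pictures are saved under pics/ and viewed, at most 10 in all, crops included, and the job is handed in when it is done.

Besides the shell and the picture viewer there is one more tool, called after ">>>" in YAML: its name, and indented under it one key for each argument. step_arm: Moves the arm, as the interface text tells. Its arguments: {"type":"object","properties":{"motion":{"type":"array","items":{"type":"object","properties":{"claw":{"type":"number"},"delta_pos":{"type":"array","items":{"type":"number"}},"turn":{"type":"number"}}}},"force":{"type":"number"}},"required":["motion"]}

```bash
mkdir -p pics; python3 - <<'E'
from rig import *
import cv2,numpy as np,pickle
for n in("scene","top"):
    f=grab_frame(n); pickle.dump(f,open(n+".pkl","wb"))
    cv2.imwrite(f"pics/{n}0.png",cv2.resize(f["img"][:,:,::-1],(800,600),interpolation=cv2.INTER_CUBIC))
    print(n,f["vertical_fov"],f["cx"],f["cy"],f["D"],np.round(f["R"],3).tolist(),np.round(f["t"],1))
s=sense();print(s)
E
```

```text
scene 48.065837533216005 262.53477763429777 196.98108279700443 [0.00511879 0.         0.         0.         0.        ] [[0.695, -0.718, 0.02], [-0.385, -0.396, -0.834], [0.607, 0.572, -0.552]] [-329.2  343.8 1150.7]
top 46.473991986602854 264.5238521647577 188.52945352173475 [-0.06259644  0.          0.          0.          0.        ] [[-0.014, -1.0, -0.002], [-0.992, 0.014, -0.122], [0.122, -0.0, -0.993]] [ 109.   576.1 1575.9]
{'clock': 0.1, 'qpos': array([ 1.10360761e+00,  3.53566665e-01,  1.63406249e+00,  8.59414879e-06,
        1.15520825e+00, -2.41469509e-03]), 'qvel': array([-0.00045406, -0.0015702 , -0.00195236, -0.00045785, -0.00015219,
       -0.00168   ]), 'joint_efforts': array([ 1.64195120e-03, -6.06359410e+01, -3.42816103e+01,  2.31384838e-04,
        3.94363436e-03,  1.09228245e-05]), 'eef_pos': array([279.95417718, 558.32283195, 238.64321932]), 'tcp_rot': array([-3.14034793e+00, -1.08639472e-05,  2.67681515e+00]), 'contact_force': array([-0.34717661,  0.08556283, -0.26034115]), 'wrist_torque': array([-0.02301327, -0.04441555,  0.00227264]), 'grasp_force': 0.0, 'opening': 0.999603822762903}
```

View pics/scene0.png

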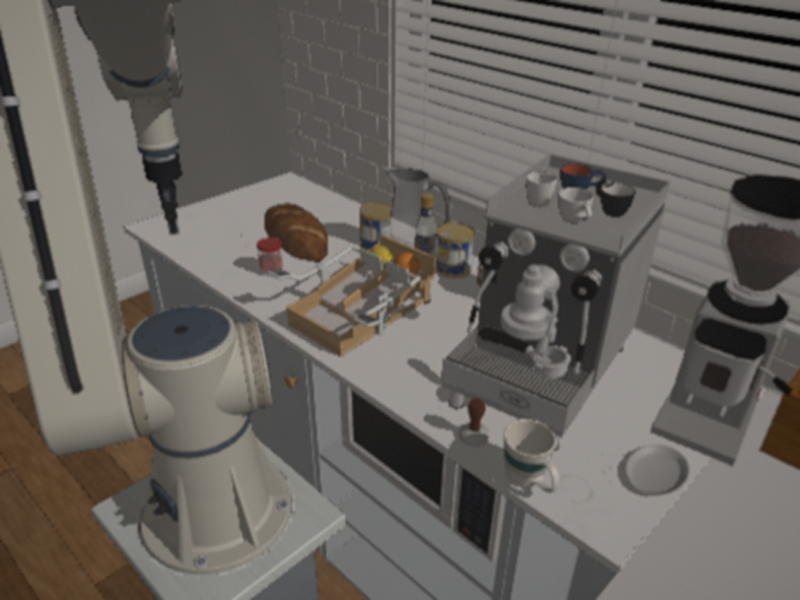

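View pics/top0.png

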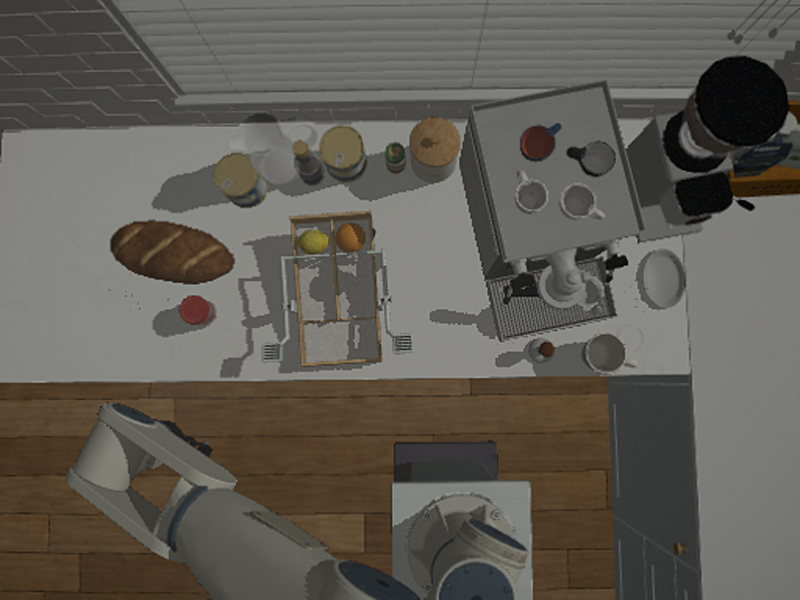

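The top view shows the orange in the right lane at about (350,237), the lemon in the left lane at (313,241), and the right paddle at (402,342) in the 800x600 picture. The right lever is therefore the one to press.

```bash
cat > h.py <<'E'
import cv2,numpy as np
def ray(f,uv,z):
    fl=192/np.tan(np.radians(f["vertical_fov"])/2)
    K=np.array([[fl,0,f["cx"]],[0,fl,f["cy"]],[0,0,1]])
    p=cv2.undistortPoints(np.array([[uv]],float),K,np.array(f["D"],float))[0,0]
    R=np.array(f["R"]);t=np.array(f["t"]);C=-R.T@t;d=R.T@np.array([p[0],p[1],1])
    return C+d*(z-C[2])/d[2]
def proj(f,X):
    fl=192/np.tan(np.radians(f["vertical_fov"])/2)
    K=np.array([[fl,0,f["cx"]],[0,fl,f["cy"]],[0,0,1]])
    return cv2.projectPoints(np.array([X],float),cv2.Rodrigues(np.array(f["R"]))[0],np.array(f["t"],float),K,np.array(f["D"],float))[0][0,0]
E
python3 - <<'E'
from h import *
import pickle
f=pickle.load(open("top.pkl","rb"));s=pickle.load(open("scene.pkl","rb"))
q=lambda u,v:((u+.5)*.64-.5,(v+.5)*.64-.5)
for n,u,v,z in[("lp",271,352,113),("rp",402,342,113),("or",350,237,100),("le",313,241,95),("tamper",542,349,90),("jar",196,309,86)]:
    X=ray(f,q(u,v),z);print(n,X.round(1),(proj(s,X)).round(1))
hsv=cv2.cvtColor(f["img"],cv2.COLOR_RGB2HSV)
for n,lo,hi in[("orange",(8,150,80),(18,255,255)),("lemon",(22,130,60),(34,255,255))]:
    m=cv2.inRange(hsv,lo,hi)[130:170,180:250];M=cv2.moments(m,True);print(n,M["m00"],180+M["m10"]/M["m00"],130+M["m01"]/M["m00"])
for n,I,(x,y,w,h) in[("T",f["img"],(150,125,120,115)),("S",s["img"],(140,140,150,100))]:
    cv2.imwrite(f"pics/c{n}.png",cv2.resize(I[y:y+h,x:x+w,::-1],None,fx=5,fy=5,interpolation=cv2.INTER_CUBIC))
E
```

```text
lp [447.1 413.3 113. ] [178.1 173.7]
rp [465.1 127.5 113. ] [234.2 203. ]
or [702.1 241.2 100. ] [259.4 169.7]
le [695.4 324.9  95. ] [243.1 163.8]
tamper [ 446.2 -181.4   90. ] [301.  254.4]
jar [546.5 589.   86. ] [172.5 155.3]
orange 164.0 223.35365853658536 151.8109756097561
lemon 214.0 200.47196261682242 154.36915887850466
```

View pics/cT.png

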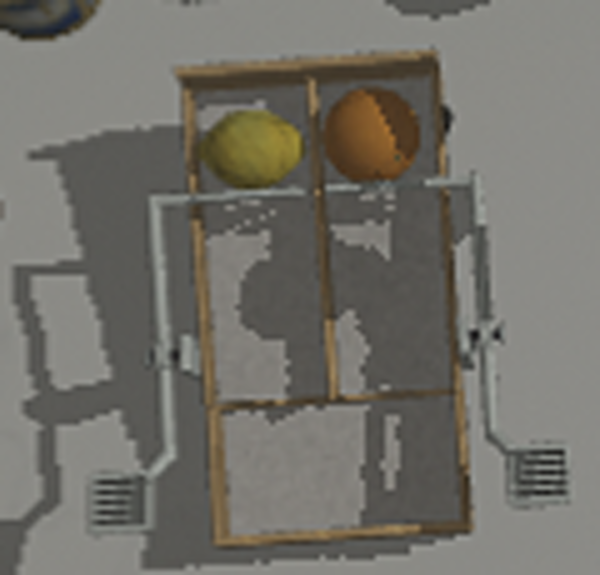

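View pics/cS.png

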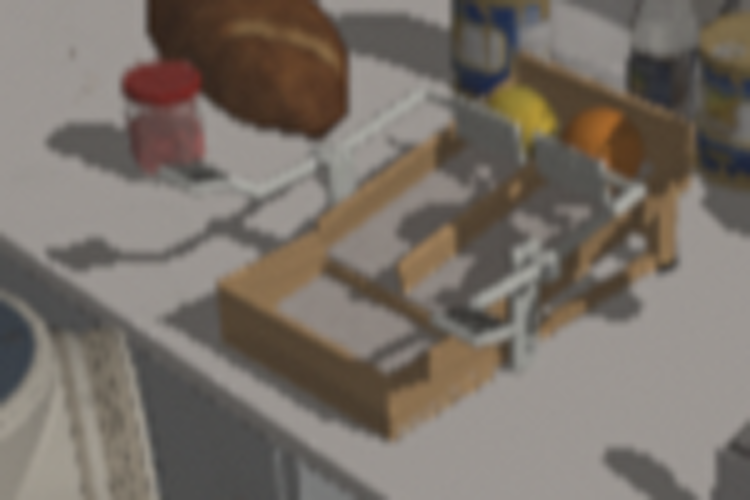

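Right paddle is at about (464.5, 127.5, 113) and the rack's yaw is about 0.06. The paddle baseline and the orange's position both agree with that. I'll move above the paddle with the fingers shut.

>>> step_arm:
  motion:
    - {"claw":0,"delta_pos":[-22,-19,0],"turn":0}
    - {"claw":0,"delta_pos":[-22,-19,0],"turn":0}
    - {"claw":0,"delta_pos":[-22,-19,0],"turn":0}
    - {"claw":0,"delta_pos":[-22,-19,0],"turn":0}
    - {"claw":0,"delta_pos":[-22,-19,0],"turn":0}
    - {"claw":0,"delta_pos":[-22,-19,0],"turn":0}
    - {"claw":0,"delta_pos":[-22,-19,0],"turn":0}
    - {"claw":0,"delta_pos":[-22,-19,0],"turn":0}

```text
clock: 0.77
eef_pos: [369.5, 342.5, 239.0]
tcp_rot: [-3.141, -0.0, 2.677]
contact_force: [1.2, 0.1, 0.3]
opening: 0.001
grasp_force: 0.0
```

>>> step_arm:
  motion:
    - {"claw":0,"delta_pos":[-22,-19,0],"turn":0}
    - {"claw":0,"delta_pos":[-22,-19,0],"turn":0}
    - {"claw":0,"delta_pos":[-22,-19,0],"turn":0}
    - {"claw":0,"delta_pos":[-22,-19,0],"turn":0}
    - {"claw":0,"delta_pos":[-22,-19,0],"turn":0}
    - {"claw":0,"delta_pos":[-22,-19,0],"turn":0}
    - {"claw":0,"delta_pos":[-22,-19,0],"turn":0}
    - {"claw":0,"delta_pos":[-22,-19,0],"turn":0}

```text
clock: 1.43
eef_pos: [458.7, 127.7, 239.1]
tcp_rot: [-3.141, -0.0, 2.677]
contact_force: [0.4, 0.5, -0.4]
opening: 0.001
grasp_force: 0.0
```

>>> step_arm:
  motion:
    - {"claw":0,"delta_pos":[0,0,20],"turn":0}
    - {"claw":0,"delta_pos":[0,0,20],"turn":0}
    - {"claw":0,"delta_pos":[0,0,0],"turn":0}
    - {"claw":0,"delta_pos":[0,0,0],"turn":0}

```text
clock: 1.77
eef_pos: [457.7, 128.9, 198.6]
tcp_rot: [-3.14, -0.002, 2.677]
contact_force: [0.3, 0.3, 0.7]
opening: 0.001
grasp_force: 0.0
```

>>> step_arm:
  motion:
    - {"claw":0,"delta_pos":[-8,2,0],"turn":0}
    - {"claw":0,"delta_pos":[0,0,20],"turn":0}
    - {"claw":0,"delta_pos":[0,0,20],"turn":0}
    - {"claw":0,"delta_pos":[0,0,20],"turn":0}
    - {"claw":0,"delta_pos":[0,0,5],"turn":0}
    - {"claw":0,"delta_pos":[0,0,0],"turn":0}

```text
clock: 2.27
eef_pos: [466.6, 127.5, 134.0]
tcp_rot: [-3.141, -0.001, 2.677]
contact_force: [-0.7, -0.9, 0.3]
opening: 0.004
grasp_force: 0.0
```

```bash
python3 - <<'E'
from rig import *
import cv2,numpy as np
a=grab_frame("top")["img"][165:240,200:290,::-1];b=grab_frame("scene")["img"][150:240,190:290,::-1]
r=lambda I:cv2.resize(I,(400,400),interpolation=cv2.INTER_CUBIC)
cv2.imwrite("pics/above.png",np.hstack([r(a),r(b)]));s=sense();print(s["eef_pos"],s["contact_force"])
E
```

```text
[467.57178615 127.74888601 135.43958809] [ 0.00140168 -0.35058706  0.23144711]
```

View pics/above.png

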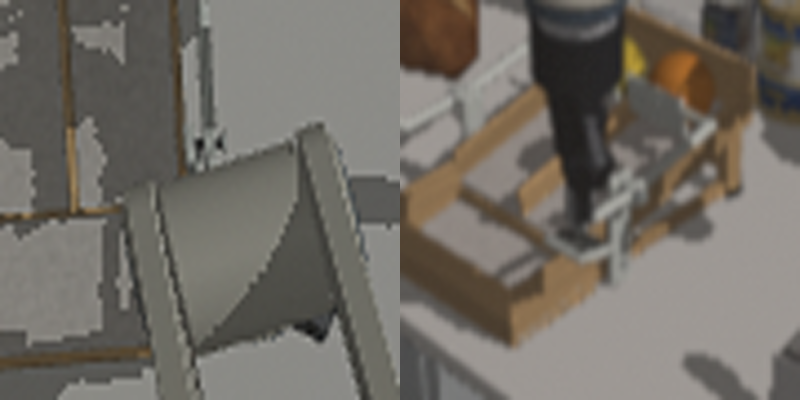

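The right half of the picture shows the shut fingertips just above the right paddle at about (580,225), and the arm is clear of the rack. I'll press now.

>>> step_arm:
  motion:
    - {"claw":0,"delta_pos":[0,0,10],"turn":0}
    - {"claw":0,"delta_pos":[0,0,10],"turn":0}
    - {"claw":0,"delta_pos":[0,0,10],"turn":0}
    - {"claw":0,"delta_pos":[0,0,10],"turn":0}
    - {"claw":0,"delta_pos":[0,0,10],"turn":0}
    - {"claw":0,"delta_pos":[0,0,8],"turn":0}
    - {"claw":0,"delta_pos":[0,0,0],"turn":0}
    - {"claw":0,"delta_pos":[0,0,0],"turn":0}

```text
clock: 3.03
eef_pos: [466.9, 127.4, 75.7]
tcp_rot: [-3.142, 0.0, 2.677]
contact_force: [0.8, 1.2, 6.1]
opening: 0.002
grasp_force: 2.7
```

>>> step_arm:
  motion:
    - {"claw":0,"delta_pos":[0,0,0],"turn":0}
    - {"claw":0,"delta_pos":[0,0,0],"turn":0}
    - {"claw":0,"delta_pos":[0,0,0],"turn":0}
    - {"claw":0,"delta_pos":[0,0,0],"turn":0}
    - {"claw":0,"delta_pos":[0,0,0],"turn":0}
    - {"claw":0,"delta_pos":[0,0,0],"turn":0}
    - {"claw":0,"delta_pos":[0,0,0],"turn":0}
    - {"claw":0,"delta_pos":[0,0,0],"turn":0}

```text
clock: 3.7
eef_pos: [466.8, 127.4, 76.2]
tcp_rot: [3.141, 0.0, 2.677]
contact_force: [-0.1, 0.0, 6.1]
opening: -0.002
grasp_force: 2.6
```

```bash
python3 - <<'E'
from rig import *
import cv2,numpy as np
a=grab_frame("top")["img"][125:240,170:285,::-1];b=grab_frame("scene")["img"][140:240,180:280,::-1]
r=lambda I:cv2.resize(I,(400,400),interpolation=cv2.INTER_CUBIC)
cv2.imwrite("pics/press.png",np.hstack([r(a),r(b)]));s=sense();print(s["eef_pos"],s["contact_force"])
E
```

```text
[466.79882465 127.40168047  76.25300102] [-0.16664917  0.68678737  5.37967631]
```

View pics/press.png

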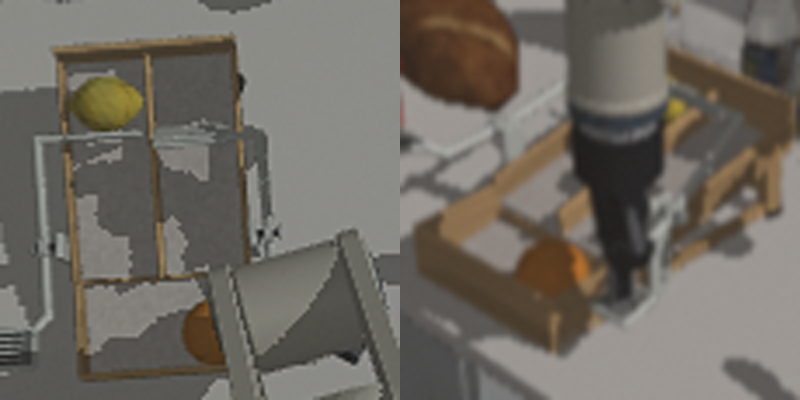

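The orange is in the tray at about (205,335) in the left half, and the lemon is still behind its gate at (108,103). I'll let the lever up under control and then retreat.

>>> step_arm:
  motion:
    - {"claw":0,"delta_pos":[0,0,-8],"turn":0}
    - {"claw":0,"delta_pos":[0,0,-8],"turn":0}
    - {"claw":0,"delta_pos":[0,0,-8],"turn":0}
    - {"claw":0,"delta_pos":[0,0,-8],"turn":0}
    - {"claw":0,"delta_pos":[0,0,-8],"turn":0}
    - {"claw":0,"delta_pos":[0,0,-8],"turn":0}
    - {"claw":0,"delta_pos":[0,0,-10],"turn":0}
    - {"claw":0,"delta_pos":[0,0,-20],"turn":0}

```text
clock: 4.47
eef_pos: [465.5, 127.1, 154.0]
tcp_rot: [-3.14, -0.002, 2.677]
contact_force: [-0.1, -0.4, 0.5]
opening: 0.0
grasp_force: 0.0
```

>>> step_arm:
  motion:
    - {"claw":0,"delta_pos":[0,0,-30],"turn":0}
    - {"claw":0,"delta_pos":[0,0,-30],"turn":0}
    - {"claw":0,"delta_pos":[0,0,-30],"turn":0}
    - {"claw":0,"delta_pos":[0,0,0],"turn":0}
    - {"claw":0,"delta_pos":[0,0,0],"turn":0}
    - {"claw":0,"delta_pos":[0,0,0],"turn":0}
    - {"claw":0,"delta_pos":[0,0,0],"turn":0}
    - {"claw":0,"delta_pos":[0,0,0],"turn":0}

```text
clock: 5.13
eef_pos: [465.8, 127.2, 243.1]
tcp_rot: [-3.14, -0.002, 2.677]
contact_force: [-0.5, 0.3, -0.2]
opening: 0.001
grasp_force: 0.0
```

```bash
python3 - <<'E'
from rig import *
import cv2,numpy as np
a=grab_frame("top")["img"][125:240,170:285,::-1];b=grab_frame("scene")["img"][140:240,180:280,::-1]
r=lambda I:cv2.resize(I,(400,400),interpolation=cv2.INTER_CUBIC)
cv2.imwrite("pics/end.png",np.hstack([r(a),r(b)]));s=sense();print(s["clock"],s["eef_pos"],s["contact_force"])
E
```

```text
5.2333 [466.07883154 127.2370719  243.32227219] [ 0.51140551 -0.05288024  0.16537905]
```

View pics/end.png

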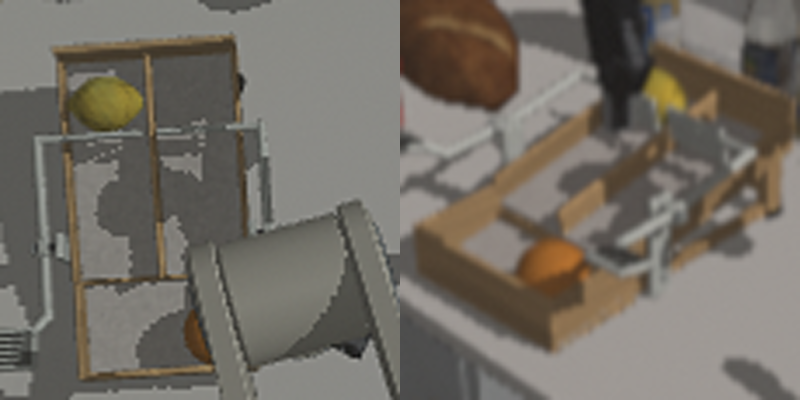

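The lever is back up and its gate is closed. The orange rests in the tray at (550,265) in the right half, the lemon hasn't moved, and the arm is clear.

```bash
python3 -c "
from rig import *
print(sign_off())"
```

```text
the job is handed in; nothing more can be done
None
```

I pressed the right lever and the orange rolled into the tray; its gate is closed again, the lemon is still behind its own gate, and the job is handed in at about 5 s.

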